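Close the lever screw of a filter-cell press

ROBOT

A 7-joint arm with a two-finger parallel gripper is mounted at the origin on a cart in front of the work surface, level with it; the furniture and walls round the work are solid. World frame = base frame: x ahead of the robot, y to its left, z up, the work surface at z = 0. Lengths are in mm, angles in rad, forces in N, time in s.
With the tool pointing down it reaches from about 425 to 975 mm from the base axis. Payload 16.7 kg.
Tool frame: the origin (TCP) lies on the centre line of the jaws, within the pads' length; the fingertips stand 17 mm ahead of it and the grasp point (between the pads) lies 2 mm behind it; z points along the fingers, y is the line along which they close (so a half turn about z gives the same grasp; the last joint's range is limited). The gripper opens to 85 mm and grips with 20 to 120 N. Pads are 22 mm wide; open, the fingers measure 114 mm over their backs; the gripper's body (76 mm by 85 mm) begins 54 mm behind the grasp point. The pads swing forward as they close: fully open they stand 13 mm farther back than shut.
Start: joints at [-1.272, 0.426, 0.074, 1.606, -0.034, 1.111, -0.067], TCP at [292.872, 608.114, 248.302] pointing down, gripper open.
Joint ranges: [-2.85, 2.85], [-0.5, 2.14], [-1.23, 1.37], [0.21, 2.46], [-1.02, 4.16], [0.16, 2.05], [-2.73, 2.73]. Speed limits (rad/s): [1.89, 1.89, 2.39, 2.39, 3.01, 3.01, 3.01].

INTERFACE

Orientations are given as a rotation vector (axis times angle).
In Python, from rig import arm gives the robot as it stands.
- The arm moves only by the shell command python3 -m creep 'ROWS'. ROWS is JSON, a list of rows, each an object with "dp": the shift along the tool's x, y, z in cm, a list of three; "dr": the turn, a rotation vector about the tool's x, y, z in rad, a list of three; "jaw": the finger opening in cm, from 0 to 8.54. In form: [{"dp": [x, y, z], "dr": [rx, ry, rz], "jaw": jaw}, ...]. A call has 1 to 20 rows; each row shifts and turns the commanded pose from where the row before left it, along the tool's axes as they then stand; what a row does not reach is not made up. A row lasts 1/8 s, in which the tool goes at most 62.5 mm and 10.7 degrees, less where a joint would pass 70% of its speed; a pose out of reach is approached as far as the arm can. A call with a gripper value outside its range is refused whole. The fingers move at their own pace and stop on an object; the grip force is fixed at half the most. Time passes only in rows, so rows that do not move let the fingers close. It gives the time, the measured TCP pose, the force, the opening and the grip force at its end, in the units of the state.
- arm.observe(): the state, without advancing time (a new reading comes with each control period).
- arm.get_image(name): name is "scene" or "side" or "wrist"; returns the picture (420x560x3 uint8, blue, green, red); there is no depth.
- arm.get_calibration(name): a dict with "camera_matrix" (3x3 intrinsics, pixels), "world_from_camera" (4x4, takes a point from camera to world coordinates). Camera axes: x right, y up, looking along -z (the intrinsics and any distortion apply to the point x, -y, -z); pixel columns grow to the right and rows downward; lengths in mm; the calibration is good to about 2 mm. A picture is of the moment at which its call begins: read the wrist's pose just before it. get_calibration takes no time and is no camera call; for the wrist camera it gives the pose at the moment of the call.
- arm.sign_off(): hands the job in; it is judged then, once.
The state is a dict: "time_s": time; "joints": joint angles; "joint_vel": joint speeds; "joint_torque": joint torques, N m; "tcp_pos": TCP position; "eef_rot": TCP orientation; "contact_force": force on the tool from outside, world axes, zero at the start; "wrist_torque": the same for the moment, N m; "grip_width": finger opening in mm; "grip_force": force on a finger pad.
Only numpy, scipy, OpenCV 4.12 (cv2) and the standard library are available. Lean on these libraries where they do the work, as an engineer would, in place of code of your own. Each camera call takes 0.05 s, during which the arm holds its last target. There are 200 camera calls.

TASK

Close the small filter-cell press on the bench: with its lever left raised as the crank, screw the lever screw in clockwise (seen from above) until it is snug and will turn no further. Only then fold the lever down flat, leaving the screw snug and the beaker, bottle and tube beside the press where they stand.

Things in the scene. Friction and masses are not known exactly. Their poses are not given: they have to be found in the camera images.
- press: filter-cell press fixed to the bench: aluminium base 100 (its x) x 170 (y) x 12 mm, round steel cell (diameter 80, top at z 50 mm), two posts at y +-62 mm, yoke bar 34 x 156 mm across them, top at z 90 mm (nuts on its ends to 103). A lever screw stands upright through the bar's middle. Origin: centre of the underside, on the screw axis; z up; place and yaw vary.
- lever_pivot (a point): lever's hinge pin, on the screw's vertical axis, in a round dark head of diameter 30 mm; z 119 mm when snug, up to 9 mm higher before. The screw takes about 0.12 N m to turn, stays where left and meets a hard stop when snug, half to one and a half turns from the start. At both the start and the stop the lever may point any way, so the stop must be felt.
- lever_tip (a point): end of the dark steel lever, on its centre line, 86 mm from the pivot. A straight flat bar 9 mm thick, 13 mm wide, 20 mm wide over its last 34 mm. Raised, it slopes 34 deg above level: tip 71 mm out from the axis, 49 mm above the pivot. Folded, it lies level. It turns with the screw; from lever_pivot to lever_tip is its direction.
- lever (a joint): fold of the lever about its pin, rad: 0 raised (34 deg above level), 0.60 fully folded down, level (hard stop). Stiff by friction: about 0.3 N m to fold, roughly 5 N pressed down near the tip; stays where it is left. Independent of the screw's turning.
- pad_face (a point): centre of the underside of the screw's round steel pad (diameter 28 mm), under the yoke; rests on the cell when snug
- cell_top (a point): centre of the cell's top face, z 50 mm. The screw sinks 6 mm per clockwise turn: a 1 mm gap from here up to pad_face means about 60 deg still to turn; 0 when snug
- beaker: empty glass beaker, diameter 69 mm, 75 mm high, loose, on the +y side of the press; origin under its centre; leave alone
- amber_bottle: brown bottle with white cap, diameter 45 mm, 91 mm high, loose, on the -y side of the press; origin under its centre; leave alone
- conical_tube: standing clear tube with blue cap, diameter 35 mm, 108 mm high, loose, on the -y side of the press, nearer the robot; origin under its centre; leave alone

How it is judged:
By the outcome, as a careful person would: the job done as asked, in the order asked, and still so for the second after the job is handed in, with the robot touching nothing.
It also fails if it takes over 54 s, if anything falls off the work surface, if the arm or the gripper's body presses on something with over 40 N, if the wrist force passes 120 N, or if a joint passes its speed limit or range.

## Working session

There is one attempt and no reset: what is moved stays moved. The work goes in short steps, Python scripts to look and compute and a shell command to move; the robot and the scene stay as the last step left them, time stands still between calls to the robot, and variables do not carry over. Pictures are saved under pics/ and viewed, at most 10 in all, crops included, and the job is handed in when it is done.

```bash
mkdir -p pics; ls; python3 - <<'E'
from rig import arm
import cv2,numpy as np
a=arm.get_image("scene");b=arm.get_image("side")
cv2.imwrite("pics/scene.png",a);cv2.imwrite("pics/side.png",b)
s=arm.observe();print(s)
for n in("scene","side","wrist"):
  c=arm.get_calibration(n);print(n,c)
E
```

```text
pics
{'time_s': 0.1, 'joints': array([-1.27148488,  0.42668844,  0.07381651,  1.60655606, -0.03408492,
        1.11080035, -0.06707482]), 'joint_vel': array([ 1.71019120e-03, -2.22232837e-03,  4.36515797e-04, -2.01370326e-03,
        4.10565110e-04,  1.93530392e-05, -1.39617847e-03]), 'joint_torque': array([ 9.10038420e-03, -9.51524019e+01,  3.77241477e+00, -4.64396417e+01,
        1.98423152e-02,  6.74231997e-03,  1.10922517e-04]), 'tcp_pos': array([292.73029995, 607.82483853, 247.66109706]), 'eef_rot': array([-6.98997713e-01, -3.06265441e+00,  1.85338991e-03]), 'contact_force': array([ 0.50507607,  0.02280364, -0.13785298]), 'wrist_torque': array([ 0.03561108,  0.02291087, -0.0235832 ]), 'grip_force': 0.0, 'grip_width': 85.6381601239971}
scene {'camera_matrix': array([[458.12755242,   0.        , 278.6606089 ],
       [  0.        , 458.12755242, 211.54163869],
       [  0.        ,   0.        ,   1.        ]]), 'world_from_camera': array([[ 4.80055728e-01,  6.28474446e-01, -6.12018275e-01,
        -4.71045785e+01],
       [-8.77157031e-01,  3.53370193e-01, -3.25153887e-01,
      
[... 574 characters left out ...]
089386e-02,  7.78654659e-01,  6.27045259e-01,
         6.70348669e+02],
       [ 0.00000000e+00,  0.00000000e+00,  0.00000000e+00,
         1.00000000e+00]])}
wrist {'camera_matrix': array([[304.56794078,   0.        , 280.17305686],
       [  0.        , 304.56794078, 208.40558151],
       [  0.        ,   0.        ,   1.        ]]), 'world_from_camera': array([[ 4.33445742e-01, -8.58206066e-01, -2.74967518e-01,
         2.21810561e+02],
       [ 9.01179588e-01,  4.12650532e-01,  1.32645725e-01,
         6.41936950e+02],
       [-3.71873800e-04, -3.05289839e-01,  9.52259406e-01,
         3.73489101e+02],
       [ 0.00000000e+00,  0.00000000e+00,  0.00000000e+00,
         1.00000000e+00]])}
```

View pics/scene.png

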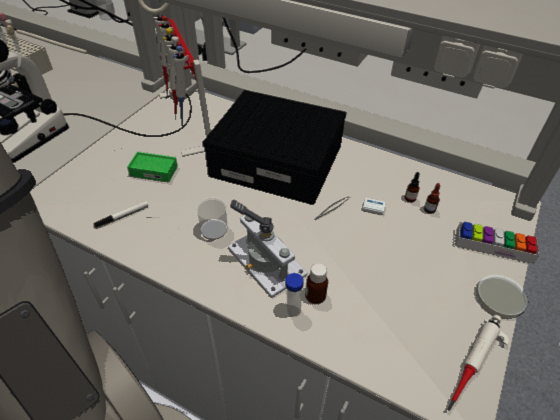

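View pics/side.png

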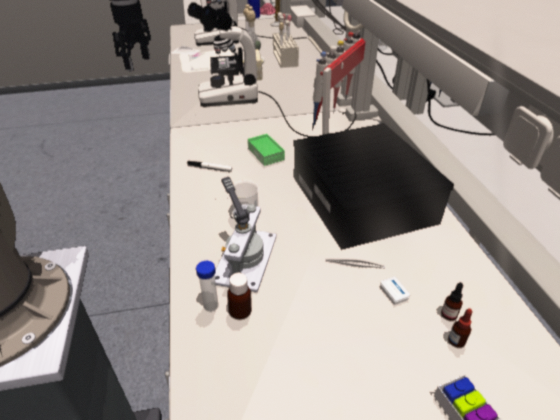

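The scene view has the lever head near (266,224) and the tip near (234,205). The side view has the head near (242,224) and the tip near (227,181). I'll zoom both in one composite.

```bash
cat > h.py <<'E'
import numpy as np,cv2
from rig import arm
def proj(n,P):
    c=arm.get_calibration(n);T=np.linalg.inv(c["world_from_camera"]);p=T[:3,:3]@np.array(P,float)+T[:3,3]
    q=c["camera_matrix"]@np.array([p[0],-p[1],-p[2]]);return q[:2]/q[2]
def ray(n,uv,c=None):
    c=c or arm.get_calibration(n);K=c["camera_matrix"];T=c["world_from_camera"]
    d=np.linalg.inv(K)@[*uv,1];d=T[:3,:3]@np.array([d[0],-d[1],-d[2]]);return T[:3,3],d/np.linalg.norm(d)
def plane(n,uv,z,c=None):
    o,d=ray(n,uv,c);return o+d*(z-o[2])/d[2]
def tri(u1,u2,n1="scene",n2="side"):
    o1,d1=ray(n1,u1);o2,d2=ray(n2,u2)
    t=np.linalg.lstsq(np.c_[d1,-d2],o2-o1,rcond=None)[0]
    a=o1+t[0]*d1;b=o2+t[1]*d2;return (a+b)/2,np.linalg.norm(a-b)
E
python3 - <<'E'
from h import *
a=cv2.imread("pics/scene.png")[190:320,190:340];b=cv2.imread("pics/side.png")[165:325,185:285]
a=cv2.resize(a,(450,390),interpolation=cv2.INTER_CUBIC)
b=cv2.resize(b,(300,480),interpolation=cv2.INTER_CUBIC)
o=np.zeros((480,750,3),np.uint8);o[:390,:450]=a;o[:,450:]=b
cv2.imwrite("pics/c1.png",o)
print(tri((266,224),(242,224)),tri((234,205),(227,181)))
E
```

```text
(array([504.82337439,  40.08389411, 110.2277479 ]), np.float64(15.473316800242236)) (array([482.14821074, 102.60143098, 167.25579808]), np.float64(1.2838637965000381))
```

View pics/c1.png

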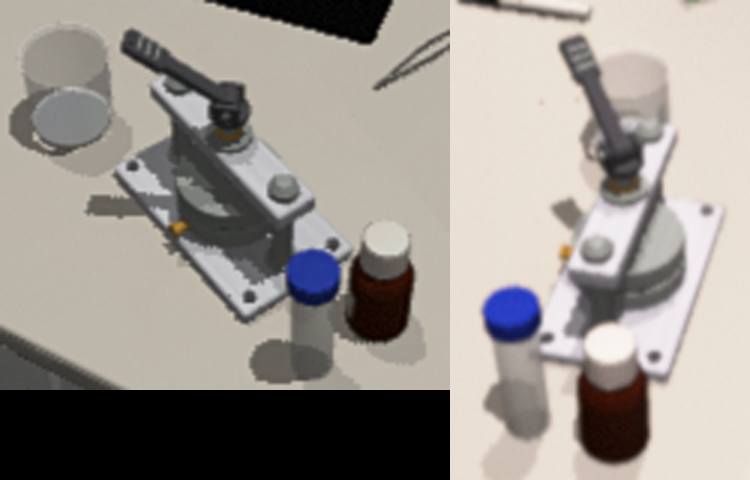

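Composite, in full-picture pixels: in the scene view the head is at (266,224), the lever tip at (232,205), and the base corners at (228,247), (272,296) and (307,270). In the side view the head is at (242,215) and the tip at (226,180). The beaker, bottle and tube stand as described.

```bash
python3 - <<'E'
from h import *
H,e=tri((266.3,224.3),(242,215));T,e2=tri((232.3,205),(225.8,180))
print(H,e,T,e2,np.linalg.norm(T-H),np.degrees(np.arctan2(*(T-H)[1::-1])))
for n,L in(("scene",[(228.3,247.3),(272.3,296),(306.7,271)]),("side",[(276,234.3),(216,282.5),(255.7,291)])):
  for u in L: print(n,plane(n,u,12))
S=lambda x,y:(190+x/3,190+y/3); D=lambda x,y:(185+(x-450)/3,165+y/3)
print("nuts near",tri(S(284,184),D(597,244)),"far",tri(S(177,82),D(649,128)))
print("tube cap",tri(S(314,270),D(512,308)),"bot",tri(S(386,238),D(610,342)),"beak base",plane("scene",S(66,130),0),"rim",plane("scene",S(68,48),75))
s=arm.observe()
from scipy.spatial.transform import Rotation as R
print(R.from_rotvec(s["eef_rot"]).as_matrix().round(3))
E
```

```text
[502.07849364  39.63236002 124.61185775] 1.6048901337373214 [479.95759799 105.20825562 168.10992704] 1.591166357560624 81.7411410467203 108.64093430486412
scene [485.76799051 130.88712189  12.        ]
scene [420.46904079 -20.62344446  12.        ]
scene [513.21356068 -54.82157108  12.        ]
side [580.29976758  92.33156744  12.        ]
side [433.73298145 -25.1187316   12.        ]
side [509.32184217 -62.90434475  12.        ]
nuts near (array([477.49488423, -17.1626214 ,  96.77728168]), np.float64(1.0079393624163346)) far (array([527.61732073,  98.19142939,  92.27715964]), np.float64(3.0642468475984566))
tube cap (array([420.3829931 , -69.1689929 , 103.45823732]), np.float64(1.1936331516908258)) bot (array([475.802566  , -94.80130715,  88.97917245]), np.float64(1.0864927765662429)) beak base [ 5.10734103e+02  1.94134386e+02 -1.13686838e-13] rim [529.23556359 196.5834352   75.        ]
[[-0.901  0.434 -0.   ]
 [ 0.434  0.901 -0.001]
 [-0.    -0.001 -1.   ]]
```

```bash
python3 -m creep '[{"dp":[-3.6,-3.5,0],"dr":[0,0,0],"jaw":8.5},{"dp":[-3.6,-3.5,0],"dr":[0,0,0],"jaw":8.5},{"dp":[-3.6,-3.5,0],"dr":[0,0,0],"jaw":8.5},{"dp":[-3.6,-3.5,0],"dr":[0,0,0],"jaw":8.5},{"dp":[-3.6,-3.5,0],"dr":[0,0,0],"jaw":8.5},{"dp":[-3.6,-3.5,0],"dr":[0,0,0],"jaw":8.5},{"dp":[-3.6,-3.5,0],"dr":[0,0,0],"jaw":8.5},{"dp":[-3.6,-3.5,0],"dr":[0,0,0],"jaw":8.5},{"dp":[-3.6,-3.5,0],"dr":[0,0,0],"jaw":8.5},{"dp":[-3.6,-3.5,0],"dr":[0,0,0],"jaw":8.5},{"dp":[-3.6,-3.5,0],"dr":[0,0,0],"jaw":8.5},{"dp":[-3.6,-3.5,0],"dr":[0,0,0],"jaw":8.5},{"dp":[0,0,0],"dr":[0,0,0.16],"jaw":8.5},{"dp":[0,0,0],"dr":[0,0,0.16],"jaw":8.5},{"dp":[0,0,0],"dr":[0,0,0.16],"jaw":8.5},{"dp":[0,0,0],"dr":[0,0,0.16],"jaw":8.5},{"dp":[0,0,0],"dr":[0,0,0.16],"jaw":8.5},{"dp":[0,0,0],"dr":[0,0,0],"jaw":8.5}]'
cat >> h.py <<'E'
from scipy.spatial.transform import Rotation as R
def rep():
    s=arm.observe();M=R.from_rotvec(s["eef_rot"]).as_matrix()
    print("t",round(s["time_s"],2),"tcp",s["tcp_pos"].round(1),"xaz",round(np.degrees(np.arctan2(M[1,0],M[0,0])),1),"tilt",M[:2,2].round(3),"q",s["joints"].round(2),"F",s["contact_force"].round(1),"M",s["wrist_torque"].round(2),"w",round(s["grip_width"],1),"gf",s["grip_force"])
    return s,M
E
python3 - <<'E'
from h import *
s,M=rep();c=arm.get_calibration("wrist")
im=arm.get_image("wrist");cv2.imwrite("pics/w1.png",im)
print("axis in tool",(M.T@(np.array([502.3,39.8,124])-s["tcp_pos"])).round(1))
np.save("c.npy",c["world_from_camera"])
for z in (119,124,128,168): print(z,proj("wrist",[502.3,39.8,z]))
E
```

```text
time_s: 2.35
tcp_pos: [499.6, 42.3, 248.1]
eef_rot: [-1.835, -2.549, 0.001]
contact_force: [-0.4, 0.7, -0.7]
grip_width: 84.8
grip_force: 0.0
t 2.35 tcp [499.6  42.3 248.1] xaz 108.5 tilt [-0. -0.] q [-0.66  0.14  0.5   2.01 -0.08  1.01  0.2 ] F [-0.4  0.7 -0.7] M [-0.01 -0.04  0.02] w 84.8 gf 0.0
axis in tool [ -3.2   1.8 124.1]
119 [282.49465331 208.47123051]
124 [282.53976    210.23618426]
128 [282.57703896 211.6948513 ]
168 [283.0205028  229.04689515]
```

View pics/w1.png

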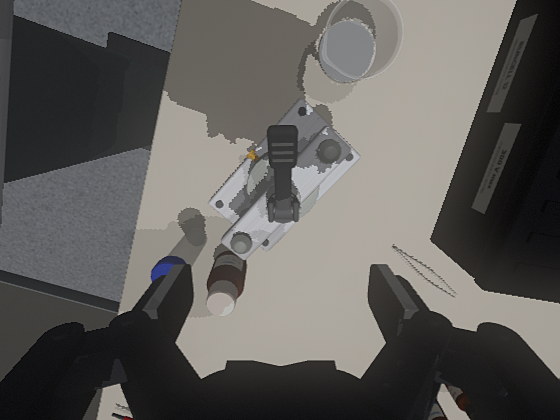

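The wrist view shows the clevis head at (283,207) and the lever pointing straight up the image to its tip at (282,127). My estimate of the axis projects to (282.5,210), which agrees to 1–2 mm. I'll descend and grip the head.

```bash
python3 -m creep '[{"dp":[-0.3,0.2,3.1],"dr":[0,0,0],"jaw":8.5},{"dp":[0,0,3.1],"dr":[0,0,0],"jaw":8.5},{"dp":[0,0,3.2],"dr":[0,0,0],"jaw":6},{"dp":[0,0,3.2],"dr":[0,0,0],"jaw":5},{"dp":[0,0,0],"dr":[0,0,0],"jaw":2},{"dp":[0,0,0],"dr":[0,0,0],"jaw":2},{"dp":[0,0,0],"dr":[0,0,0],"jaw":2},{"dp":[0,0,0],"dr":[0,0,0],"jaw":2}]'
python3 - <<'E'
from h import *
rep()
im=np.hstack([arm.get_image("wrist")[:, :],cv2.resize(arm.get_image("side")[140:300,170:310],(240,274)).repeat(1,0) if 0 else np.zeros((420,240,3),np.uint8)])
b=arm.get_image("side")[150:310,190:310];im[:320,560:]=cv2.resize(b,(240,320));cv2.imwrite("pics/w2.png",im)
E
```

```text
time_s: 3.4
tcp_pos: [502.3, 40.1, 122.4]
eef_rot: [-1.834, -2.55, 0.001]
contact_force: [6.6, 0.7, -33.5]
grip_width: 27.4
grip_force: 61.1
t 3.4 tcp [502.3  40.1 122.4] xaz 108.5 tilt [-0. -0.] q [-0.59  0.34  0.46  2.12 -0.22  0.73  0.33] F [  6.6   0.7 -33.5] M [-0.   -1.22  0.02] w 27.4 gf 61.106913594994694
```

View pics/w2.png

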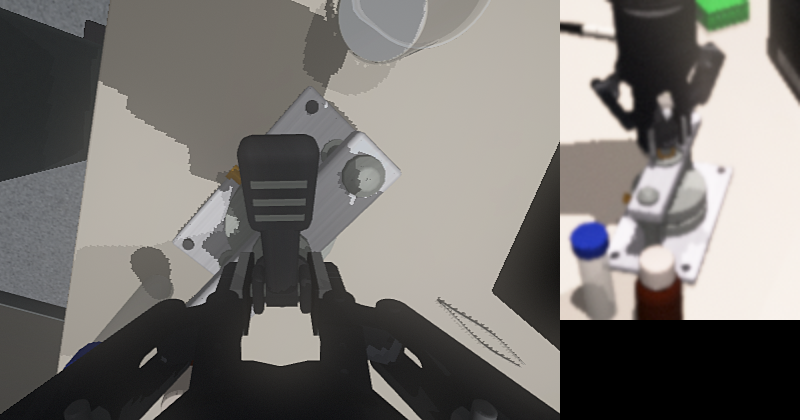

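Both pads hold the clevis at 27 mm opening, and the lever passes freely between the fingers. I'll turn it gently first.

```bash
python3 -m creep '[{"dp":[0,0,0.05],"dr":[0,0,0.08],"jaw":2},{"dp":[0,0,0.02],"dr":[0,0,0.12],"jaw":2},{"dp":[0,0,0.02],"dr":[0,0,0.14],"jaw":2}]'; python3 -c "
from h import *
rep()"
```

```text
time_s: 3.88
tcp_pos: [502.2, 40.1, 121.8]
eef_rot: [-2.244, -2.198, 0.001]
contact_force: [2.3, -0.0, -23.0]
grip_width: 27.2
grip_force: 61.9
t 3.88 tcp [502.2  40.1 121.8] xaz 88.8 tilt [-0.001  0.   ] q [-0.66  0.35  0.54  2.12 -0.27  0.73  0.04] F [  2.3  -0.  -23. ] M [ 0.04 -0.31  0.16] w 27.2 gf 61.932122020516545
```

```bash
python3 -m creep '[{"dp":[0,0,0.03],"dr":[0,0,0.16],"jaw":2},{"dp":[0,0,0.03],"dr":[0,0,0.16],"jaw":2},{"dp":[0,0,0.02],"dr":[0,0,0.16],"jaw":2},{"dp":[0,0,0.02],"dr":[0,0,0.16],"jaw":2},{"dp":[0,0,0.02],"dr":[0,0,0.16],"jaw":2},{"dp":[0,0,0.02],"dr":[0,0,0.16],"jaw":2}]'; python3 -c "
from h import *
rep()"
```

```text
time_s: 4.62
tcp_pos: [502.0, 40.6, 120.7]
eef_rot: [-3.004, -0.912, 0.001]
contact_force: [-1.2, 0.6, -12.7]
grip_width: 26.9
grip_force: 62.7
t 4.62 tcp [502.   40.6 120.7] xaz 33.8 tilt [-0.001  0.001] q [-0.84  0.41  0.78  2.13 -0.43  0.76 -0.77] F [ -1.2   0.6 -12.7] M [0.38 0.62 0.17] w 26.9 gf 62.702634860761464
```

```bash
python3 -m creep '[{"dp":[0,0,0.02],"dr":[0,0,0.16],"jaw":2},{"dp":[0,0,0.02],"dr":[0,0,0.16],"jaw":2},{"dp":[0,0,0.02],"dr":[0,0,0.16],"jaw":2},{"dp":[0,0,0.02],"dr":[0,0,0.16],"jaw":2},{"dp":[0,0,0.02],"dr":[0,0,0.16],"jaw":2},{"dp":[0,0,0.02],"dr":[0,0,0.16],"jaw":2},{"dp":[0,0,0.02],"dr":[0,0,0.16],"jaw":2}]'; python3 -c "
from h import *
rep()"
```

```text
time_s: 5.5
tcp_pos: [502.4, 41.3, 119.5]
eef_rot: [-3.029, 0.822, 0.002]
contact_force: [-4.4, 2.4, -5.7]
grip_width: 27.2
grip_force: 63.2
t 5.5 tcp [502.4  41.3 119.5] xaz -30.4 tilt [-0.001  0.003] q [-1.03  0.55  1.08  2.14 -0.67  0.84 -1.64] F [-4.4  2.4 -5.7] M [0.65 0.64 0.14] w 27.2 gf 63.22847913019359
```

```bash
python3 -m creep '[{"dp":[0,0,0.02],"dr":[0,0,0.16],"jaw":2},{"dp":[0,0,0.02],"dr":[0,0,0.16],"jaw":2},{"dp":[0,0,0.02],"dr":[0,0,0.16],"jaw":2},{"dp":[0,0,0.02],"dr":[0,0,0.16],"jaw":2}]'; python3 -c "
from h import *
rep()"
```

```text
time_s: 6.0
tcp_pos: [502.8, 41.4, 118.8]
eef_rot: [-2.617, 1.733, 0.003]
contact_force: [-3.2, 1.5, -2.0]
grip_width: 27.4
grip_force: 63.5
t 6.0 tcp [502.8  41.4 118.8] xaz -67.0 tilt [-0.     0.003] q [-1.1   0.67  1.22  2.14 -0.83  0.93 -2.13] F [-3.2  1.5 -2. ] M [0.56 0.4  0.18] w 27.4 gf 63.537683410104364
```

```bash
python3 -m creep '[{"dp":[0,0,0],"dr":[0,0,0],"jaw":6},{"dp":[0,0,0],"dr":[0,0,0],"jaw":6},{"dp":[0,0,-4],"dr":[0,0,0],"jaw":6},{"dp":[0,0,-4],"dr":[0,0,0],"jaw":6},{"dp":[0,0,0],"dr":[0,0,-0.18],"jaw":6},{"dp":[0,0,0],"dr":[0,0,-0.18],"jaw":6},{"dp":[0,0,0],"dr":[0,0,-0.18],"jaw":6},{"dp":[0,0,0],"dr":[0,0,-0.18],"jaw":6},{"dp":[0,0,0],"dr":[0,0,-0.18],"jaw":6},{"dp":[0,0,0],"dr":[0,0,-0.18],"jaw":6},{"dp":[0,0,0],"dr":[0,0,-0.18],"jaw":6},{"dp":[0,0,0],"dr":[0,0,-0.18],"jaw":6},{"dp":[0,0,0],"dr":[0,0,-0.18],"jaw":6},{"dp":[0,0,0],"dr":[0,0,-0.18],"jaw":6},{"dp":[0,0,0],"dr":[0,0,-0.18],"jaw":6},{"dp":[0,0,0],"dr":[0,0,-0.18],"jaw":6},{"dp":[0,0,0],"dr":[0,0,-0.18],"jaw":6},{"dp":[0,0,0],"dr":[0,0,-0.18],"jaw":6},{"dp":[0,0,0],"dr":[0,0,-0.18],"jaw":6},{"dp":[0,0,0],"dr":[0,0,-0.18],"jaw":6}]'; python3 -c "
from h import *
s,M=rep();cv2.imwrite('pics/w3.png',np.hstack([arm.get_image('wrist')[100:],np.pad(cv2.resize(arm.get_image('side')[150:310,190:310],(240,320)),((0,0),(0,0),(0,0)))]))
print((M.T@(np.array([502.3,40,s['tcp_pos'][2]])-s['tcp_pos'])).round(1))
print(proj('wrist',[502.3,40,121]))"
```

```text
time_s: 8.5
tcp_pos: [503.1, 39.8, 198.7]
eef_rot: [2.047, 2.382, 0.003]
contact_force: [-0.3, -0.0, -0.5]
grip_width: 59.9
grip_force: 0.0
t 8.5 tcp [503.1  39.8 198.7] xaz 98.6 tilt [0.002 0.001] q [-0.76  0.23  0.64  2.06 -0.18  0.9   0.13] F [-0.3 -0.  -0.5] M [0.04 0.01 0.01] w 59.9 gf 0.0
[ 0.3 -0.8 -0. ]
[279.58916276 225.63223868]
```

View pics/w3.png

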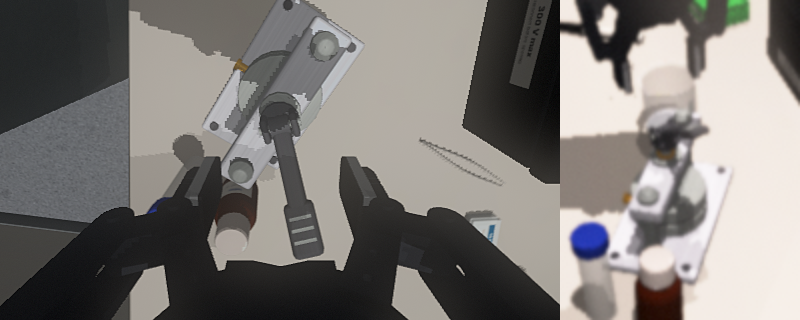

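The lever runs from the head at (280,210) to its tip at (307,345). That puts it about 14° off the tool axis, as expected because I stopped the back-turn at 165°. I'll finish the turn and regrip.

```bash
python3 -m creep '[{"dp":[0,0,0],"dr":[0,0,-0.13],"jaw":6},{"dp":[0,-0.05,0],"dr":[0,0,-0.12],"jaw":6},{"dp":[0,0,4],"dr":[0,0,0],"jaw":6},{"dp":[0,0,4],"dr":[0,0,0],"jaw":5},{"dp":[0,0,0],"dr":[0,0,0],"jaw":2},{"dp":[0,0,0],"dr":[0,0,0],"jaw":2},{"dp":[0,0,0],"dr":[0,0,0],"jaw":2},{"dp":[0,0,0.05],"dr":[0,0,0.1],"jaw":2},{"dp":[0,0,0.04],"dr":[0,0,0.14],"jaw":2},{"dp":[0,0,0.04],"dr":[0,0,0.16],"jaw":2}]'; python3 -c "
from h import *
rep()"
```

```text
time_s: 9.85
tcp_pos: [502.1, 40.1, 117.5]
eef_rot: [-2.237, -2.206, -0.0]
contact_force: [2.2, 1.8, -22.3]
grip_width: 27.2
grip_force: 62.9
t 9.85 tcp [502.1  40.1 117.5] xaz 89.2 tilt [0. 0.] q [-0.74  0.38  0.65  2.13 -0.34  0.73  0.12] F [  2.2   1.8 -22.3] M [ 0.2  -0.22  0.15] w 27.2 gf 62.858622847124934
```

```bash
python3 -m creep '[{"dp":[0,0,0.03],"dr":[0,0,0.16],"jaw":2},{"dp":[0,0,0.03],"dr":[0,0,0.16],"jaw":2},{"dp":[0,0,0.02],"dr":[0,0,0.16],"jaw":2},{"dp":[0,0,0.02],"dr":[0,0,0.16],"jaw":2}]'; python3 -c "
from h import *
rep()"
```

```text
time_s: 10.35
tcp_pos: [502.0, 40.5, 116.8]
eef_rot: [-2.816, -1.389, -0.0]
contact_force: [0.1, 1.0, -15.1]
grip_width: 26.9
grip_force: 63.4
t 10.35 tcp [502.   40.5 116.8] xaz 52.5 tilt [-0.     0.001] q [-0.86  0.43  0.81  2.14 -0.46  0.75 -0.41] F [  0.1   1.  -15.1] M [0.32 0.41 0.12] w 26.9 gf 63.3549302467145
```

```bash
python3 -m creep '[{"dp":[0,0,0.02],"dr":[0,0,0.16],"jaw":2},{"dp":[0,0,0.02],"dr":[0,0,0.16],"jaw":2},{"dp":[0,0,0.02],"dr":[0,0,0.16],"jaw":2},{"dp":[0,0,0.02],"dr":[0,0,0.16],"jaw":2}]'; python3 -c "
from h import *
rep()"
```

```text
time_s: 10.85
tcp_pos: [502.0, 41.0, 116.1]
eef_rot: [-3.109, -0.433, 0.0]
contact_force: [-0.8, 1.2, -10.5]
grip_width: 26.9
grip_force: 63.7
t 10.85 tcp [502.   41.  116.1] xaz 15.9 tilt [-0.     0.003] q [-0.97  0.5   0.98  2.14 -0.6   0.8  -0.91] F [ -0.8   1.2 -10.5] M [0.65 0.6  0.16] w 26.9 gf 63.67831151699647
```

```bash
python3 -m creep '[{"dp":[0,0,0.02],"dr":[0,0,0.16],"jaw":2},{"dp":[0,0,0.02],"dr":[0,0,0.16],"jaw":2},{"dp":[0,0,0.02],"dr":[0,0,0.16],"jaw":2},{"dp":[0,0,0.02],"dr":[0,0,0.16],"jaw":2}]'; python3 -c "
from h import *
rep()"
```

```text
time_s: 11.35
tcp_pos: [502.3, 41.3, 115.4]
eef_rot: [-3.087, 0.566, 0.001]
contact_force: [-2.5, 1.7, -6.9]
grip_width: 27.6
grip_force: 64.0
t 11.35 tcp [502.3  41.3 115.4] xaz -20.8 tilt [-0.     0.003] q [-1.06  0.61  1.14  2.14 -0.75  0.87 -1.39] F [-2.5  1.7 -6.9] M [0.75 0.44 0.16] w 27.6 gf 63.97510214243084
```

```bash
python3 -m creep '[{"dp":[0,0,0.02],"dr":[0,0,0.16],"jaw":2},{"dp":[0,0,0.02],"dr":[0,0,0.16],"jaw":2},{"dp":[0,0,0.02],"dr":[0,0,0.16],"jaw":2}]'; python3 -c "
from h import *
rep()"
```

```text
time_s: 11.72
tcp_pos: [502.6, 41.4, 114.9]
eef_rot: [-2.864, 1.283, 0.002]
contact_force: [-2.4, 1.6, -3.5]
grip_width: 27.1
grip_force: 64.2
t 11.72 tcp [502.6  41.4 114.9] xaz -48.3 tilt [0.    0.004] q [-1.11  0.71  1.24  2.15 -0.87  0.94 -1.76] F [-2.4  1.6 -3.5] M [0.61 0.17 0.13] w 27.1 gf 64.18590042041615
```

```bash
python3 -m creep '[{"dp":[0,0,0],"dr":[0,0,0],"jaw":6},{"dp":[0,0,0],"dr":[0,0,0],"jaw":6},{"dp":[0,0,-4],"dr":[0,0,0],"jaw":6},{"dp":[0,0,-4],"dr":[0,0,0],"jaw":6},{"dp":[0,0,0],"dr":[0,0,-0.185],"jaw":6},{"dp":[0,0,0],"dr":[0,0,-0.185],"jaw":6},{"dp":[0,0,0],"dr":[0,0,-0.185],"jaw":6},{"dp":[0,0,0],"dr":[0,0,-0.185],"jaw":6},{"dp":[0,0,0],"dr":[0,0,-0.185],"jaw":6},{"dp":[0,0,0],"dr":[0,0,-0.185],"jaw":6},{"dp":[0,0,0],"dr":[0,0,-0.185],"jaw":6},{"dp":[0,0,0],"dr":[0,0,-0.185],"jaw":6},{"dp":[0,0,0],"dr":[0,0,-0.185],"jaw":6},{"dp":[0,0,0],"dr":[0,0,-0.185],"jaw":6},{"dp":[0,0,0],"dr":[0,0,-0.185],"jaw":6},{"dp":[0,0,0],"dr":[0,0,-0.185],"jaw":6},{"dp":[0,0,0],"dr":[0,0,-0.185],"jaw":6},{"dp":[0,0,0],"dr":[0,0,-0.185],"jaw":6},{"dp":[0,0,0],"dr":[0,0,-0.185],"jaw":6},{"dp":[0,0,0],"dr":[0,0,-0.185],"jaw":6}]'; python3 -c "
from h import *
s,M=rep()
print((M.T@(np.array([502.3,40.2,s['tcp_pos'][2]])-s['tcp_pos'])).round(1))"
```

```text
time_s: 14.22
tcp_pos: [502.6, 39.6, 194.3]
eef_rot: [1.52, 2.748, 0.002]
contact_force: [-0.5, -0.7, -0.8]
grip_width: 60.0
grip_force: 0.0
t 14.22 tcp [502.6  39.6 194.3] xaz 122.1 tilt [0.002 0.001] q [-0.74  0.24  0.62  2.07 -0.18  0.89  0.54] F [-0.5 -0.7 -0.8] M [-0.03  0.01 -0.05] w 60.0 gf 0.0
[ 0.6  0.1 -0. ]
```

```bash
python3 -m creep '[{"dp":[0.05,0,0],"dr":[0,0,-0.17],"jaw":6},{"dp":[0,0,3.9],"dr":[0,0,0],"jaw":6},{"dp":[0,0,3.9],"dr":[0,0,0],"jaw":5},{"dp":[0,0,0],"dr":[0,0,0],"jaw":2},{"dp":[0,0,0],"dr":[0,0,0],"jaw":2},{"dp":[0,0,0],"dr":[0,0,0],"jaw":2},{"dp":[0,0,0.05],"dr":[0,0,0.1],"jaw":2},{"dp":[0,0,0.04],"dr":[0,0,0.1],"jaw":2},{"dp":[0,0,0.04],"dr":[0,0,0.1],"jaw":2}]'; python3 -c "
from h import *
rep()"
```

```text
time_s: 15.35
tcp_pos: [502.1, 40.9, 115.4]
eef_rot: [1.709, 2.636, 0.002]
contact_force: [1.2, 2.9, -16.1]
grip_width: 27.4
grip_force: 62.7
t 15.35 tcp [502.1  40.9 115.4] xaz 114.1 tilt [0.001 0.001] q [-0.72  0.38  0.62  2.13 -0.33  0.72  0.53] F [  1.2   2.9 -16.1] M [0.5  0.04 0.13] w 27.4 gf 62.71145993610844
```

```bash
python3 -m creep '[{"dp":[0,0,0.02],"dr":[0,0,0.1],"jaw":2},{"dp":[0,0,0.02],"dr":[0,0,0.1],"jaw":2},{"dp":[0,0,0.02],"dr":[0,0,0.1],"jaw":2}]'; python3 -c "
from h import *
rep()"
```

```text
time_s: 15.72
tcp_pos: [502.2, 41.0, 115.0]
eef_rot: [-2.083, -2.351, -0.002]
contact_force: [0.3, 2.9, -11.8]
grip_width: 26.8
grip_force: 63.0
t 15.72 tcp [502.2  41.  115. ] xaz 96.9 tilt [0.001 0.001] q [-0.78  0.4   0.69  2.13 -0.38  0.73  0.29] F [  0.3   2.9 -11.8] M [0.53 0.21 0.13] w 26.8 gf 62.987891079392284
```

```bash
python3 -m creep '[{"dp":[0,0,0.02],"dr":[0,0,0.15],"jaw":2},{"dp":[0,0,0.02],"dr":[0,0,0.15],"jaw":2},{"dp":[0,0,0.02],"dr":[0,0,0.15],"jaw":2}]'; python3 -c "
from h import *
rep()"
```

```text
time_s: 16.1
tcp_pos: [502.4, 41.1, 114.6]
eef_rot: [-2.556, -1.824, -0.003]
contact_force: [1.0, 1.2, -9.7]
grip_width: 27.4
grip_force: 63.1
t 16.1 tcp [502.4  41.1 114.6] xaz 71.0 tilt [0.001 0.002] q [-0.86  0.43  0.81  2.14 -0.47  0.75 -0.08] F [ 1.   1.2 -9.7] M [0.53 0.17 0.11] w 27.4 gf 63.12612435081974
```

```bash
python3 -m creep '[{"dp":[0,0,0.02],"dr":[0,0,0.15],"jaw":2},{"dp":[0,0,0.02],"dr":[0,0,0.15],"jaw":2},{"dp":[0,0,0.02],"dr":[0,0,0.15],"jaw":2}]'; python3 -c "
from h import *
rep()"
```

```text
time_s: 16.48
tcp_pos: [502.6, 41.3, 114.1]
eef_rot: [-2.898, -1.208, -0.003]
contact_force: [0.6, 1.1, -7.0]
grip_width: 27.5
grip_force: 63.3
t 16.48 tcp [502.6  41.3 114.1] xaz 45.3 tilt [0.001 0.003] q [-0.94  0.48  0.93  2.14 -0.56  0.78 -0.43] F [ 0.6  1.1 -7. ] M [0.49 0.09 0.14] w 27.5 gf 63.34593717008829
```

```bash
python3 -m creep '[{"dp":[0,0,0.02],"dr":[0,0,0.15],"jaw":2},{"dp":[0,0,0.02],"dr":[0,0,0.15],"jaw":2},{"dp":[0,0,0.02],"dr":[0,0,0.15],"jaw":2}]'; python3 -c "
from h import *
rep()"
```

```text
time_s: 16.85
tcp_pos: [502.8, 41.2, 113.6]
eef_rot: [-3.094, -0.531, -0.003]
contact_force: [-0.0, 0.6, -3.5]
grip_width: 27.4
grip_force: 63.6
t 16.85 tcp [502.8  41.2 113.6] xaz 19.5 tilt [0.002 0.003] q [-1.01  0.55  1.05  2.14 -0.67  0.82 -0.77] F [-0.   0.6 -3.5] M [ 0.26 -0.05  0.14] w 27.4 gf 63.5783112491481
```

```bash
python3 -m creep '[{"dp":[0,0,0.02],"dr":[0,0,0.12],"jaw":2},{"dp":[0,0,0.02],"dr":[0,0,0.12],"jaw":2},{"dp":[0,0,0.01],"dr":[0,0,0.12],"jaw":2}]'; python3 -c "
from h import *
rep()"
```

```text
time_s: 17.23
tcp_pos: [503.0, 40.9, 113.2]
eef_rot: [-3.139, 0.029, -0.003]
contact_force: [-0.4, -2.9, 1.6]
grip_width: 27.4
grip_force: 64.9
t 17.23 tcp [503.   40.9 113.2] xaz -1.1 tilt [0.002 0.002] q [-1.06  0.61  1.13  2.15 -0.76  0.86 -1.05] F [-0.4 -2.9  1.6] M [-0.73 -0.08  0.74] w 27.4 gf 64.94299079873599
```

Mz has jumped from 0.14 to 0.74 N m after about 470°, which looks like the stop. I'll confirm with a slight extra turn.

```bash
python3 -m creep '[{"dp":[0,0,0],"dr":[0,0,0.05],"jaw":2},{"dp":[0,0,0],"dr":[0,0,0],"jaw":2}]'; python3 -c "
from h import *
rep()"; python3 -m creep '[{"dp":[0,0,0],"dr":[0,0,0],"jaw":6},{"dp":[0,0,0],"dr":[0,0,0],"jaw":6},{"dp":[0,0,-4],"dr":[0,0,0],"jaw":6},{"dp":[0,0,-4],"dr":[0,0,0],"jaw":6},{"dp":[0,0,0],"dr":[0,0,0],"jaw":6}]'; python3 -c "
from h import *
s,M=rep();cv2.imwrite('pics/w4.png',np.hstack([arm.get_image('wrist')[100:],cv2.resize(arm.get_image('side')[150:310,190:310],(240,320))]))
print(M.round(3).tolist())
print(proj('wrist',[502.3,40,119]),proj('wrist',[573.3,40,168]))"
```

```text
time_s: 17.48
tcp_pos: [503.3, 40.7, 113.0]
eef_rot: [-3.138, 0.102, -0.004]
contact_force: [0.9, -1.1, 12.0]
grip_width: 26.9
grip_force: 71.2
t 17.48 tcp [503.3  40.7 113. ] xaz -3.7 tilt [0.002 0.001] q [-1.06  0.62  1.14  2.15 -0.77  0.87 -1.08] F [ 0.9 -1.1 12. ] M [-0.55 -0.19  0.88] w 26.9 gf 71.2137772704665
time_s: 18.1
tcp_pos: [502.9, 40.5, 193.3]
eef_rot: [-3.138, 0.104, -0.004]
contact_force: [0.4, 0.5, -2.2]
grip_width: 60.0
grip_force: 0.0
t 18.1 tcp [502.9  40.5 193.3] xaz -3.8 tilt [0.003 0.002] q [-1.2   0.54  1.32  2.09 -0.63  1.01 -1.18] F [ 0.4  0.5 -2.2] M [-0.   -0.01 -0.04] w 60.0 gf 0.0
[[0.998, -0.066, 0.003], [-0.066, -0.998, 0.002], [0.003, -0.002, -1.0]]
[281.57692701 227.04174017] [272.18598544 124.40086708]
```

View pics/w4.png

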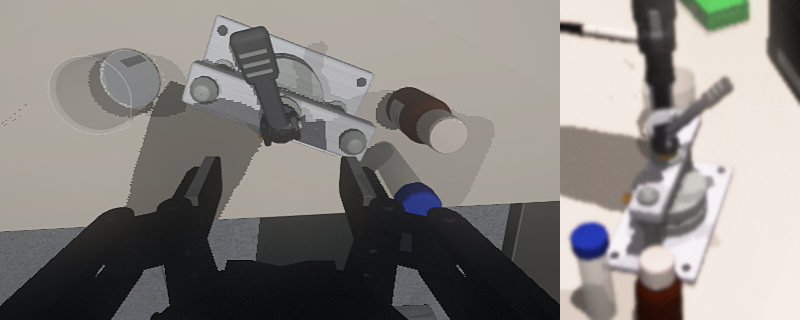

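The lever tip is at (250,130) and the head at (282,228), so the pads slipped a few degrees on the head at the stop. I'll measure the azimuth and feel the stop again with an aligned grip.

```bash
python3 - <<'E'
from h import *
for z in (163,168,172):
  T=plane("wrist",(251,131),z)
  for H in ([502.3,40],):
    d=T[:2]-H;print(z,T.round(1),np.hypot(*d).round(1),np.degrees(np.arctan2(d[1],d[0])).round(1))
print(plane("wrist",(282,228),119))
E
```

```text
163 [570.7  50.8 163. ] 69.2 8.9
168 [570.9  50.3 168. ] 69.4 8.5
172 [571.2  49.9 172. ] 69.6 8.2
[501.56784711  39.75196974 119.        ]
```

```bash
python3 -m creep '[{"dp":[0,0,0],"dr":[0,0,-0.12],"jaw":6},{"dp":[0,0,0],"dr":[0,0,-0.1],"jaw":6},{"dp":[-0.05,0.05,3.9],"dr":[0,0,0],"jaw":6},{"dp":[0,0,3.9],"dr":[0,0,0],"jaw":5},{"dp":[0,0,0],"dr":[0,0,0],"jaw":2},{"dp":[0,0,0],"dr":[0,0,0],"jaw":2},{"dp":[0,0,0],"dr":[0,0,0],"jaw":2}]'; python3 -c "
from h import *
rep()"; python3 -m creep '[{"dp":[0,0,0],"dr":[0,0,0.05],"jaw":2}]' >/dev/null;  python3 -c "
from h import *
rep()"; python3 -m creep '[{"dp":[0,0,0],"dr":[0,0,0.05],"jaw":2}]' >/dev/null;  python3 -c "
from h import *
rep()"
```

```text
time_s: 19.08
tcp_pos: [499.8, 40.3, 112.8]
eef_rot: [-3.132, -0.24, 0.006]
contact_force: [-3.9, 3.0, -24.3]
grip_width: 27.2
grip_force: 67.4
t 19.07 tcp [499.8  40.3 112.8] xaz 8.8 tilt [-0.004  0.   ] q [-1.04  0.58  1.09  2.15 -0.71  0.84 -0.92] F [ -3.9   3.  -24.3] M [0.69 0.89 0.03] w 27.2 gf 67.36980442190543
t 19.2 tcp [499.7  40.3 112.8] xaz 5.9 tilt [-0.004  0.   ] q [-1.04  0.58  1.1   2.15 -0.72  0.85 -0.96] F [ -3.6   3.4 -23.4] M [0.74 0.91 0.92] w 27.6 gf 68.61678478749894
t 19.32 tcp [499.8  40.4 112.9] xaz 3.0 tilt [-0.004  0.   ] q [-1.05  0.59  1.11  2.15 -0.73  0.85 -1.  ] F [ -7.4   3.9 -19.6] M [0.67 1.6  1.12] w 27.2 gf 67.31777405700996
```

The torque hit 0.92 N m within 3°, so the hard stop is confirmed and the screw is snug. I'll release, lift and close the jaws.

```bash
python3 -m creep '[{"dp":[0,0,0],"dr":[0,0,0],"jaw":6},{"dp":[0,0,0],"dr":[0,0,0],"jaw":6},{"dp":[0,0,-5],"dr":[0,0,0],"jaw":6},{"dp":[0,0,-5],"dr":[0,0,0],"jaw":3},{"dp":[0,0,0],"dr":[0,0,0],"jaw":0},{"dp":[0,0,0],"dr":[0,0,0],"jaw":0},{"dp":[0,0,0],"dr":[0,0,0],"jaw":0}]'; python3 - <<'E'
from h import *
s,M=rep();im=arm.get_image("wrist");cv2.imwrite("pics/w5.png",im)
for z in(166,):
  print((M.T@(np.array([563.5,49.7,z])-s["tcp_pos"])).round(1))
E
```

```text
time_s: 20.2
tcp_pos: [501.2, 39.6, 212.5]
eef_rot: [3.14, 0.083, -0.001]
contact_force: [-0.4, -0.8, -0.5]
grip_width: 0.3
grip_force: 0.0
t 20.2 tcp [501.2  39.6 212.5] xaz 3.0 tilt [-0.001 -0.   ] q [-1.22  0.48  1.33  2.07 -0.56  1.03 -1.13] F [-0.4 -0.8 -0.5] M [-0.02  0.01 -0.01] w 0.3 gf 0.0
[62.8 -6.8 46.5]
```

View pics/w5.png

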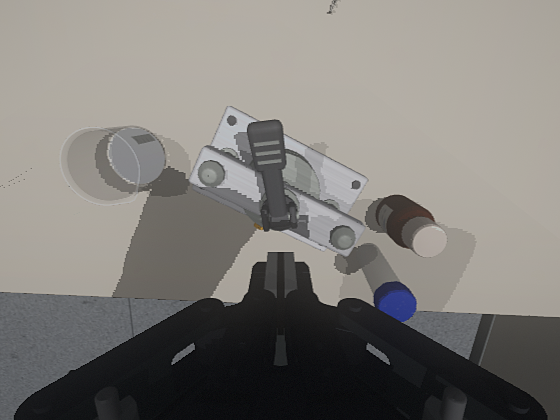

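The lever still points about 6° left of the tool axis, from the head at (278,215) to the tip at (266,123), so it has not moved. I'll move over it and press.

```bash
python3 -m creep '[{"dp":[3.2,-0.35,0],"dr":[0,0,0],"jaw":0},{"dp":[3.1,-0.35,0],"dr":[0,0,0],"jaw":0},{"dp":[0,0,1.5],"dr":[0,0,0],"jaw":0},{"dp":[0,0,1],"dr":[0,0,0],"jaw":0},{"dp":[0,0,0.5],"dr":[0,0,0],"jaw":0},{"dp":[0,0,0.5],"dr":[0,0,0],"jaw":0},{"dp":[0,0,0.5],"dr":[0,0,0],"jaw":0}]'; python3 -c "
from h import *
rep()"; python3 -m creep '[{"dp":[0,0,0.4],"dr":[0,0,0],"jaw":0},{"dp":[0,0,0.4],"dr":[0,0,0],"jaw":0},{"dp":[0,0,0.4],"dr":[0,0,0],"jaw":0},{"dp":[0,0,0.4],"dr":[0,0,0],"jaw":0}]'; python3 -c "
from h import *
rep()"
```

```text
time_s: 21.12
tcp_pos: [564.1, 50.2, 173.1]
eef_rot: [-3.14, -0.083, -0.001]
contact_force: [1.2, 0.4, 3.7]
grip_width: -0.1
grip_force: 1.9
t 21.12 tcp [564.1  50.2 173.1] xaz 3.0 tilt [0. 0.] q [-1.03  0.61  1.15  1.97 -0.66  1.01 -1.08] F [1.2 0.4 3.7] M [ 0.08 -0.29  0.06] w -0.1 gf 1.8884137481563812
time_s: 21.62
tcp_pos: [564.2, 50.1, 156.9]
eef_rot: [3.14, 0.083, 0.0]
contact_force: [2.4, 0.9, 6.3]
grip_width: 0.1
grip_force: 2.1
t 21.62 tcp [564.2  50.1 156.9] xaz 3.0 tilt [ 0. -0.] q [-1.01  0.62  1.13  1.98 -0.69  0.98 -1.07] F [2.4 0.9 6.3] M [ 0.15 -0.55 -0.  ] w 0.1 gf 2.0562463090391248
```

Contact at 4–6 N and folding as expected. On to the stop.

```bash
python3 -m creep '[{"dp":[0,0,0.4],"dr":[0,0,0],"jaw":0},{"dp":[0,0,0.4],"dr":[0,0,0],"jaw":0},{"dp":[0,0,0.4],"dr":[0,0,0],"jaw":0},{"dp":[0,0,0.2],"dr":[0,0,0],"jaw":0}]'; python3 -c "
from h import *
rep()"; python3 -m creep '[{"dp":[0,0,0.15],"dr":[0,0,0],"jaw":0},{"dp":[0,0,0.1],"dr":[0,0,0],"jaw":0}]'; python3 -c "
from h import *
rep()"
```

```text
time_s: 22.12
tcp_pos: [564.1, 50.0, 142.9]
eef_rot: [3.14, 0.083, -0.0]
contact_force: [3.4, 0.5, 3.4]
grip_width: -0.4
grip_force: 2.2
t 22.12 tcp [564.1  50.  142.9] xaz 3.0 tilt [-0. -0.] q [-1.    0.64  1.1   1.99 -0.71  0.96 -1.05] F [3.4 0.5 3.4] M [ 0.21 -0.83  0.  ] w -0.4 gf 2.169191117864102
time_s: 22.38
tcp_pos: [564.1, 50.1, 140.6]
eef_rot: [3.14, 0.083, 0.0]
contact_force: [3.2, 0.8, 4.9]
grip_width: 0.0
grip_force: 2.4
t 22.38 tcp [564.1  50.1 140.6] xaz 3.0 tilt [ 0. -0.] q [-0.99  0.64  1.1   1.99 -0.71  0.96 -1.05] F [3.2 0.8 4.9] M [ 0.13 -0.84  0.  ] w 0.0 gf 2.3738753829093184
```

```bash
python3 -m creep '[{"dp":[0,0,0.1],"dr":[0,0,0],"jaw":0},{"dp":[0,0,0.1],"dr":[0,0,0],"jaw":0}]'; python3 -m creep '[{"dp":[0,0,0.1],"dr":[0,0,0],"jaw":0},{"dp":[0,0,0.05],"dr":[0,0,0],"jaw":0}]'; python3 -c "
from h import *
rep()"
```

```text
time_s: 22.62
tcp_pos: [564.5, 50.1, 138.9]
eef_rot: [-3.14, -0.083, -0.002]
contact_force: [4.0, 1.2, 11.1]
grip_width: -0.0
grip_force: 5.5
time_s: 22.88
tcp_pos: [565.0, 50.1, 137.9]
eef_rot: [-3.14, -0.083, -0.003]
contact_force: [3.6, 0.8, 16.7]
grip_width: 0.3
grip_force: 8.1
t 22.88 tcp [565.   50.1 137.9] xaz 3.0 tilt [0.002 0.   ] q [-0.99  0.64  1.09  1.99 -0.72  0.95 -1.05] F [ 3.6  0.8 16.7] M [ 0.35 -0.83 -0.02] w 0.3 gf 8.124802568927407
```

```bash
python3 -m creep '[{"dp":[0,0,0.15],"dr":[0,0,0],"jaw":0},{"dp":[0,0,0.15],"dr":[0,0,0],"jaw":0},{"dp":[0,0,0],"dr":[0,0,0],"jaw":0}]'; python3 -m creep '[{"dp":[0,0,-2.5],"dr":[0,0,0],"jaw":0},{"dp":[0,0,-5],"dr":[0,0,0],"jaw":0},{"dp":[-4,0,-4],"dr":[0,0,0],"jaw":0},{"dp":[-4,0,0],"dr":[0,0,0],"jaw":0},{"dp":[0,0,0],"dr":[0,0,0],"jaw":0}]'; python3 -c "
from h import *
s,M=rep();cv2.imwrite('pics/w6.png',np.hstack([arm.get_image('wrist')[:],cv2.resize(arm.get_image('side')[150:360,190:310],(240,420))]))
"
```

```text
time_s: 23.25
tcp_pos: [565.9, 50.1, 135.7]
eef_rot: [-3.14, -0.083, -0.006]
contact_force: [4.1, 1.3, 27.0]
grip_width: -0.1
grip_force: 13.5
time_s: 23.88
tcp_pos: [481.3, 46.4, 248.7]
eef_rot: [-3.135, -0.085, 0.004]
contact_force: [1.3, 0.9, 0.3]
grip_width: 0.1
grip_force: 0.0
t 23.88 tcp [481.3  46.4 248.7] xaz 3.1 tilt [-0.003  0.005] q [-1.35  0.31  1.36  2.07 -0.36  1.04 -1.32] F [1.3 0.9 0.3] M [-0.01 -0.05  0.03] w 0.1 gf 0.0
```

View pics/w6.png

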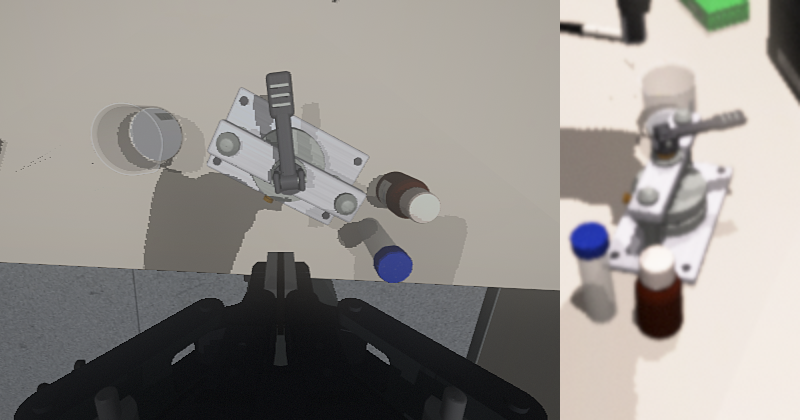

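```bash
python3 - <<'E'
from h import *
T,e=tri((279,72),(283,208.5),"wrist","side");H,e2=tri((290,182),(242.5,217),"wrist","side")
print(T,e,H,e2)
T=plane("wrist",(279,72),121);d=T[:2]-[502.3,40];print(T,np.hypot(*d),np.degrees(np.arctan2(d[1],d[0])))
print(proj("side",[502.3+86*.988,40+86*.156,119]),proj("side",[502.3+86*.988,40+86*.156,130]))
E
```

```text
[589.41767196  53.9447209  116.49145076] 0.8709710708542849 [503.45860625  39.89876283 119.81094617] 0.5744885238273217
[589.3507184   53.84270743 121.        ] 88.14447301118652 9.035457468396448
[282.23370728 207.81333836] [282.21166378 203.61122561]
```

The lever is level (tip z about 117, r about 87), the pivot is at z of about 119.5, and the azimuth is unchanged at 9°. The neighbours have not moved.

```bash
python3 -c "
from rig import arm
print(arm.sign_off())"
```

```text
the job is handed in; nothing more can be done
None
```

The press is closed: I turned the screw about 460° clockwise until I felt its hard stop twice, then folded the lever down flat and handed the job in at about 24 s, with the beaker, bottle and tube not visibly moved in the last picture; I turned the screw by its round head with the lever raised, not by pushing the lever.

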